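# Unlatch the rod rack's end gate and hold it wide open

## Task

Unlock the gate on the end of the extension-rod rack: squeeze the brass catch fully in against its steel post with a finger on each side, then squeeze the red catch fully in against its own post the same way. Then take the gate by its round black handle, swing it out past its ball detent to a full quarter turn, so that the rods could be drawn, and finish while still holding it there, because its spring swings it back if let go. Leave the rods in the rack and do not disturb the micrometer head, brass collar, tin tray or green spacer tube.

Things in the scene. Friction and masses are not known exactly. Their poses are not given: they have to be found in the camera images.
- rack: Fixed black rack for three extension rods, 128 mm (x) by 190 mm (y), lying flat. Origin on its underside, at drawer floor level (10 mm over the work surface). 'Rack' coordinates below are in its frame, mm, z up. Rods lie along y, the gate closes the -y end. Aluminium deck, top at z 36, x -64 to 64, y -80 to 30, carries the catches; bolts and gate hook stand up to 7 mm above it.
- detent (a point): Top of the small brass spring ball that is the gate's detent, at rack (5, -136, 9), on a flat aluminium apron 4 mm thick under the gate's swing (rack x -65 to 75, y -207 to -85).
- catch_one (a joint): Brass catch, the FIRST to squeeze: 0 m as found (up to 0.002), 0.014 m fully in at its stop, moving along rack +y toward its post. Needs about 5 N plus a little, stays where it is left. Until it is in by about 7 mm it blocks the red catch.
- catch_one_tab (a point): Top centre of the brass catch's upright tab: 20 mm (x) by 8 mm (y), 30 mm tall above the deck. At joint 0 it is at rack (2, -6, 66).
- post_one: Fixed steel post of the brass catch, 20 mm (x) by 8 mm (y), 30 mm tall; origin at the centre of its foot on the deck, rack (2, 22, 36). Over the outer faces of tab and post it is 36 mm as found and 22 mm when fully squeezed, along rack y.
- catch_two (a joint): Red catch, the SECOND to squeeze: 0 m as found (up to 0.002), 0.014 m fully in at its stop, moving along rack +x toward its post. Needs about 5 N plus a little, stays where it is left. Until it is in by about 10 mm it blocks the gate; blocked itself by the brass catch.
- catch_two_tab (a point): Top centre of the red catch's upright tab: 8 mm (x) by 20 mm (y), 30 mm tall above the deck. At joint 0 it is at rack (12, -68, 66).
- post_two: Fixed steel post of the red catch, 8 mm (x) by 20 mm (y), 30 mm tall; origin at the centre of its foot on the deck, rack (40, -68, 36). Over the outer faces of tab and post it is 36 mm as found and 22 mm when fully squeezed, along rack x.
- gate (a joint): Gate angle: 0 rad closed, grows as the gate swings outward (counter-clockwise seen from above), stop at 1.8 rad; a quarter turn is 1.57. A spring pulls it shut, about 1 N at the handle when closed and 2.5 N when wide. Between about 0.65 and 0.85 rad it rides over the ball detent, which adds about 4 to 5 N; let go wide, it rests at the ball.
- gate_hinge (a point): Point on the gate's upright hinge axis at deck height, rack (60, -85, 36).
- gate_handle (a point): Middle of the gate's upright round black handle, 14 mm in diameter, free from rack z 40 to z 84, this point at z 66. It stands on the gate's top edge 110 mm from the hinge axis; with the gate closed it is at rack (-50, -85, 66). It does not turn in the gate, but being round it may turn between the fingers.
- rod0: Loose chrome extension rod, 12 mm in diameter, 165 mm long plus an 8 mm pin, lying along rack y in its channel at rack x = -30 mm; origin under its middle. Leave it.
- rod1: Loose chrome extension rod, 12 mm in diameter, 165 mm long plus an 8 mm pin, lying along rack y in its channel at rack x = 0 mm; origin under its middle. Leave it.
- rod2: Loose chrome extension rod, 12 mm in diameter, 165 mm long plus an 8 mm pin, lying along rack y in its channel at rack x = 30 mm; origin under its middle. Leave it.
- micrometer: Loose satin inside-micrometer head, 110 mm long, 22 mm thick, lying beside the rack's +x side; origin under its middle, x along its length. Leave it.
- collar: Loose brass lock collar, 36 mm in outer diameter, 14 mm high, lying beside the rack's -x side; origin under its centre. Leave it.
- tray: Loose shallow tin tray, 75 by 100 mm, 16 mm high, beyond the rack's +y end; origin under its centre. Leave it.
- spacer: Green plastic spacer tube, 24 mm in diameter, 40 mm tall, standing in the tray; origin at the centre of its foot. Leave it.

How it is judged:
On the way, in this order (a step that is already met when the one before it is completed fails the run):
1. the brass catch is squeezed in (at least 11 of 14 mm) with the fingers also pressing on its post (value of joint catch_one above 0.011 m and contact force between the fingers and post_one above 1 N), for 0.1 s.
2. then the red catch is squeezed in (at least 11 of 14 mm) with the fingers also pressing on its post (value of joint catch_two above 0.011 m and contact force between the fingers and post_two above 1 N), for 0.1 s.
3. then the gate is swung past its ball detent (value of joint gate above 0.95 rad), for 0.1 s.
At the end, for the whole second after the job is handed in: The robot's fingers still hold the gate (touching it with more than 0.5 N), still, at 1.4 rad or more; the three rods lie within 20 mm, and the micrometer head, collar, tray and spacer tube within 15 mm of where they started (value of joint gate above 1.4 rad and velocity of joint gate between -0.15 and 0.15 rad/s and contact force between the fingers and gate above 0.5 N and distance of each of rod0, rod1, rod2 from where it was at the start of the episode below 0.02 m and distance of each of micrometer, collar, tray, spacer from where it was at the start of the episode below 0.015 m); the arm keeps its last pose, push and grip.
It fails at once if a rod is shifted more than 20 mm (distance of any of rod0, rod1, rod2 from where it was at the start of the episode above 0.02 m).
It fails at once if the micrometer head, collar, tray or spacer tube is moved more than 15 mm (distance of any of micrometer, collar, tray, spacer from where it was at the start of the episode above 0.015 m).
It also fails if it takes over 56 s, if anything falls off the work surface, if the arm or the gripper's body presses on something with over 40 N, if the wrist force passes 120 N, or if a joint passes its speed limit or range.

## Robot

A 7-joint arm with a two-finger parallel gripper is mounted at the origin on the work surface. World frame = base frame: x ahead of the robot, y to its left, z up, the work surface at z = 0. Lengths are in m, angles in rad, forces in N, time in s.
With the tool pointing down it reaches from about 0.35 to 0.9 m from the base axis. Payload 7.2 kg.
Tool frame: the origin (TCP) lies between the finger pads; the fingertips stand 22 mm ahead of it and the grasp point (between the pads) lies 3 mm ahead of it; x points along the fingers, z is the direction in which the jaws open and shut, and the axes are right-handed (so a half turn about x gives the same grasp; the last joint's range is limited). The gripper opens to 88 mm and grips with 3 to 60 N. Pads are 20 mm wide; open, the fingers measure 115 mm over their backs; the gripper's body (75 mm by 178 mm) begins 61 mm behind the grasp point.
Start: joints at [-1.199, 0.411, -0.013, 1.596, 0.006, 1.134, -0.082], TCP at [0.266, 0.566, 0.245] pointing down, gripper open.
Joint ranges: [-2.95, 2.95], [-0.29, 1.99], [-1.47, 1.44], [0.14, 2.54], [-1.03, 4.17], [0.13, 1.85], [-2.86, 2.86]. Speed limits (rad/s): [2.39, 2.39, 3.01, 3.01, 3.14, 3.14, 3.14].

## Interface

Orientations are given as a unit quaternion [x, y, z, w].
In Python, from station import ctrl, imaging gives the robot as it stands. The module is installed in compiled form; this text tells all that it offers.
- The arm moves only by the tool apply_moves, never from a script. Its argument "motion" is a list of rows, each an object of numbers: "grip": the finger opening in m, from 0 to 0.0878; "dx", "dy", "dz": the shift along the tool's x, y, z in m; "yaw": the turn about the tool's x in rad. A call has 1 to 12 rows; each row shifts and turns the commanded pose from where the row before left it, along the tool's axes as they then stand; what a row does not reach is not made up. A row lasts 1/10 s, in which the tool goes at most 50 mm and 8.59 degrees, less where a joint would pass 70% of its speed; a pose out of reach is approached as far as the arm can. A call is refused whole if a number of a shift passes 0.05 or a number of a turn 0.15, either way. A call with a gripper value outside its range is refused whole. The fingers move at their own pace and stop on an object; the grip force is fixed at half the most. Time passes only in rows, so rows that do not move let the fingers close. It gives the time, the measured TCP pose, the force and the opening at its end, in the units of the state.
- ctrl.read_state(): the state, without advancing time (a new reading comes with each control period).
- imaging.grab_frame(name): name is "scene" or "side" or "wrist"; returns the picture (420x560x3 uint8, red, green, blue); there is no depth.
- imaging.calibration(name): a dict with "fov_y" (degrees; the focal length in pixels is half the picture's height over the tangent of half this angle, whatever the lens; pixels are square), "cx", "cy" (the principal point, pixels), "k1" (the pictures are not rectified: a ray, as slopes to the right and down, at radius r is drawn at 1 + k1 r^2 times it, then the intrinsics apply), "xyz" and "orientation" of the camera in the world. Camera axes: x right, y up, looking along -z (the intrinsics and any distortion apply to the point x, -y, -z); pixel columns grow to the right and rows downward; lengths in m; the calibration is good to about 2 mm. A picture is of the moment at which its call begins: read the wrist's pose just before it. calibration takes no time and is no camera call; for the wrist camera it gives the pose at the moment of the call.
- ctrl.finish_job(): hands the job in, once; it reports no verdict.
The state is a dict: "t": time; "qpos": joint angles; "qvel": joint speeds; "tau": joint torques, N m; "eef_pos": TCP position; "tool_rot": TCP orientation; "wrist_force": force on the tool from outside, world axes, zero at the start; "wrist_torque": the same for the moment, N m; "gripper_width": finger opening in m.
Only numpy, scipy, OpenCV 4.12 (cv2) and the standard library are available. Lean on these libraries where they do the work, as an engineer would, in place of code of your own. Each camera call takes 0.05 s, during which the arm holds its last target.

## Working session

There is one attempt and no reset: what is moved stays moved. The work goes in short steps, Python scripts to look and compute and a tool call to move; the robot and the scene stay as the last step left them, time stands still between calls to the robot, and variables do not carry over. Pictures are saved under pics/ and viewed, and the job is handed in when it is done.

Besides the shell and the picture viewer there is one more tool, called after ">>>" as name(argument=value, ...), one argument or row to a line, values as JSON. apply_moves: Moves the arm, as the interface text tells. Its arguments: {"type":"object","properties":{"motion":{"type":"array","items":{"type":"object","properties":{"grip":{"type":"number"},"dx":{"type":"number"},"dy":{"type":"number"},"dz":{"type":"number"},"yaw":{"type":"number"}}}}},"required":["motion"]}

```bash
mkdir -p pics; python3 - <<'E'
from station import ctrl, imaging
import cv2
s=ctrl.read_state();print(s)
for n in("scene","side","wrist"):
    print(n,imaging.calibration(n))
    cv2.imwrite(f"pics/{n}0.png",imaging.grab_frame(n)[:,:,::-1])
E
```

```text
{'t': 0.0, 'qpos': array([-1.19922724,  0.41187831, -0.01271897,  1.59699101,  0.00562597,
        1.13427662, -0.0821939 ]), 'qvel': array([-0.0003038 ,  0.00031268, -0.00122143,  0.00065541,  0.0011044 ,
       -0.00038939,  0.0016563 ]), 'tau': array([ 2.23822476e-04, -5.87953162e+01,  6.41742926e-01, -2.91085643e+01,
       -5.38305240e-02,  1.80648977e-02,  1.73731642e-04]), 'eef_pos': array([0.26593266, 0.56511798, 0.24384417]), 'tool_rot': array([-0.37924163,  0.59743776,  0.3785924 ,  0.59658336]), 'wrist_force': array([-0.67274525, -0.78828986,  0.54144592]), 'wrist_torque': array([-0.02779534, -0.04705471,  0.0079224 ]), 'gripper_width': 0.08790878732595887}
scene {'fov_y': 42.22134880668428, 'cx': 284.71580349932304, 'cy': 215.99174732140432, 'k1': -0.0814101638498173, 'xyz': array([0.94881425, 0.47015924, 0.84663542]), 'orientation': array([0.13155507, 0.26710566, 0.86714035, 0.39926864])}
side {'fov_y': 51.874940128928486, 'cx': 282.35033650443364, 'cy': 211.59134343337277, 'k1': 0.022262509938246914, 'xyz': array([0.4990378 , 0.65555654, 0.46964396]), 'orientation': array([-0.02567621,  0.44812371,  0.8910109 , -0.06801063])}
wrist {'fov_y': 63.10568192819462, 'cx': 279.14483291833847, 'cy': 216.6479654956735, 'k1': -0.03664183958589941, 'xyz': array([0.19573697, 0.59787616, 0.38502914]), 'orientation': array([-0.11921731, -0.07493831,  0.5300568 ,  0.83618854])}
```

View pics/scene0.png

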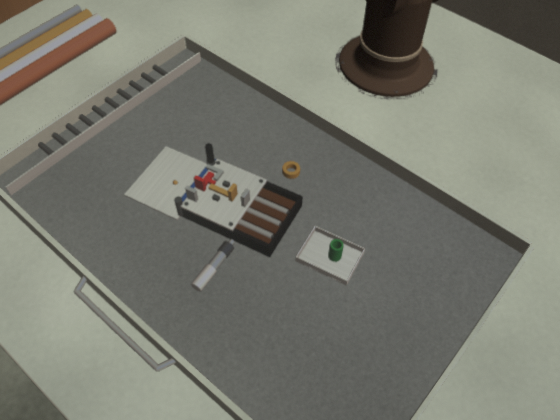

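View pics/side0.png

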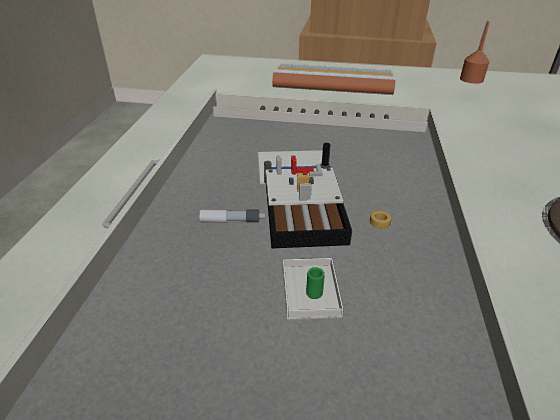

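View pics/wrist0.png

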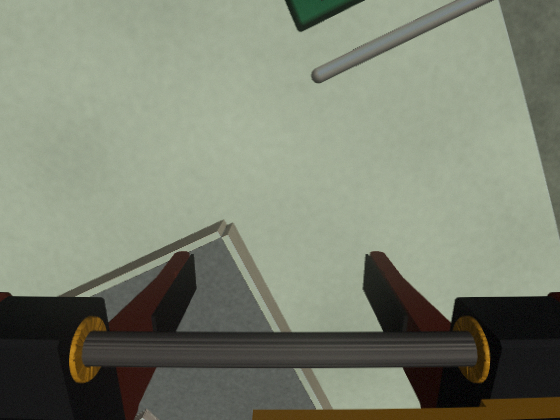

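The scene picture shows the rack around (225,200), gate handle (210,153), red catch (203,182) and brass catch (228,190). The side picture shows the rack from its +y end. I'll enlarge the crops to measure them.

```bash
cat > h.py <<'E'
import numpy as np, cv2
from scipy.spatial.transform import Rotation as R
from station import ctrl, imaging
def K(c):
    f=210/np.tan(np.radians(c['fov_y']/2)); return np.array([[f,0,c['cx']],[0,f,c['cy']],[0,0,1]]),np.array([c['k1'],0,0,0,0.])
def ray(c,uv):
    k,d=K(c); p=cv2.undistortPoints(np.array(uv,float).reshape(-1,1,2),k,d)[:,0]
    v=np.c_[p[:,0],-p[:,1],-np.ones(len(p))]
    return np.array(c['xyz']),R.from_quat(c['orientation']).apply(v)
def plane(c,uv,z):
    o,v=ray(c,uv); return o+v*((z-o[2])/v[:,2])[:,None]
def proj(c,P):
    k,d=K(c); q=R.from_quat(c['orientation']).inv().apply(np.atleast_2d(P)-c['xyz'])*[1,-1,-1]
    return cv2.projectPoints(q,np.zeros(3),np.zeros(3),k,d)[0][:,0]
def tri(c1,uv1,c2,uv2):
    A=np.zeros((3,3));b=np.zeros(3)
    for c,uv in((c1,uv1),(c2,uv2)):
        o,v=ray(c,[uv]);v=v[0]/np.linalg.norm(v);M=np.eye(3)-np.outer(v,v);A+=M;b+=M@o
    return np.linalg.solve(A,b)
def crop(img,x,y,w,h,s,fn):
    cv2.imwrite(fn,cv2.resize(img[y:y+h,x:x+w],None,fx=s,fy=s,interpolation=cv2.INTER_CUBIC))
E
python3 - <<'E'
from h import *
crop(cv2.imread('pics/scene0.png'),120,130,190,130,4,'pics/sc_c.png')
crop(cv2.imread('pics/side0.png'),240,130,130,125,4.8,'pics/sd_c.png')
E
```

```text
(no output)
```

View pics/sc_c.png

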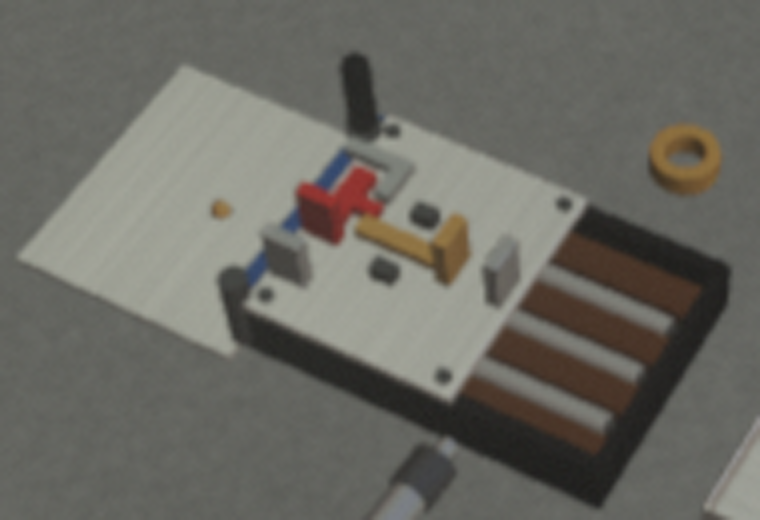

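View pics/sd_c.png

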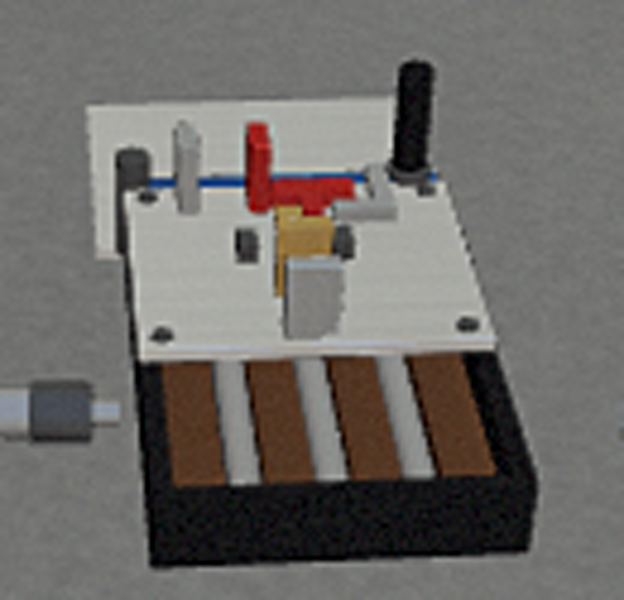

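```bash
cat > fit.py <<'E'
from h import *
from scipy.optimize import least_squares
sc,sd=imaging.calibration('scene'),imaging.calibration('side')
S=[((-64,30,36),(585,203)),((64,30,36),(455,402)),((-64,-80,36),(385,115)),((-65,-207,4),(185,66)),((75,-207,4),(20,258)),((75,-85,4),(233,355)),((5,-136,8),(221,208)),((-50,-85,84),(355,60))]
D=[((64,30,36),(140,357)),((-64,30,36),(495,350)),((64,-80,36),(125,192)),((-64,-80,36),(440,180)),((75,-207,4),(87,105)),((-50,-85,84),(416,66))]
def cv(L,o,s):
    return np.array([a for a,_ in L],float)/1000,np.array([[(u+.5)/s-.5+o[0],(v+.5)/s-.5+o[1]] for _,(u,v) in L])
sP,sU=cv(S,(120,130),4);dP,dU=cv(D,(240,130),4.8)
def W(p,P): return R.from_euler('z',p[2]).apply(P)+[p[0],p[1],.010]
def fit(which):
    def f(p):
        r=[]
        if 's' in which:r.append((proj(sc,W(p,sP))-sU).ravel())
        if 'd' in which:r.append((proj(sd,W(p,dP))-dU).ravel())
        return np.concatenate(r)
    best=min((least_squares(f,[.5,.2,a],loss='soft_l1') for a in np.arange(-3,3.2,1)),key=lambda r:r.cost)
    print(which,best.x,np.round(f(best.x).reshape(-1,2),1).tolist()); return best.x
if __name__=='__main__':
    for w in('s','d','sd'):fit(w)
E
python3 fit.py
```

```text
s [0.54578873 0.02747818 0.22574985] [[1.3, -1.2], [-0.9, -0.5], [1.2, -0.1], [-0.2, -0.1], [-0.4, 0.4], [-0.8, 0.7], [0.2, -0.2], [0.2, 0.8]]
d [0.54586692 0.02905717 0.22323514] [[-0.6, -0.6], [0.4, -1.6], [-0.5, -0.1], [0.9, 0.6], [-0.3, 0.5], [0.1, 0.7]]
sd [ 0.5458808   0.02780773 -6.05809102] [[1.4, -1.1], [-0.8, -0.4], [1.3, -0.0], [-0.1, 0.0], [-0.3, 0.4], [-0.7, 0.8], [0.3, -0.2], [0.3, 0.9], [-0.4, -1.0], [0.5, -2.1], [-0.5, -0.4], [0.8, 0.2], [-0.4, 0.3], [0.1, 0.4]]
```

```bash
cat > plan.py <<'E'
from h import *
import sys
RK=np.array([.5458,.0279,.2250])
def rw(p): return R.from_euler('z',RK[2]).apply(np.array(p,float)/1000)+[RK[0],RK[1],.010]
def show(target_rack=None, jaw=None, tcp_z=None):
    s=ctrl.read_state(); Rt=R.from_quat(s['tool_rot']); M=Rt.as_matrix()
    p=s['eef_pos']; q=R.from_euler('z',-RK[2]).apply(p-[RK[0],RK[1],.01])*1000
    za=np.degrees(np.arctan2(M[1,2],M[0,2]))-np.degrees(RK[2])
    print('t %.2f tcp'%s['t'],p.round(4),'rack mm',q.round(1),'jaw angle in rack deg %.2f'%za,'tilt',M[2].round(3),'w %.4f'%s['gripper_width'],'F',s['wrist_force'].round(1),'q',s['qpos'].round(2))
    if target_rack is not None:
        d=rw([*target_rack,0])-p; d[2]=tcp_z-p[2]
        print('tool-axis shift now (x,y,z) mm',(M.T@d*1000).round(1))
    return s
E
python3 -c "
from plan import *
show((2,8),None,.16)"
```

```text
t 0.15 tcp [0.266  0.5652 0.244 ] rack mm [-152.9  586.2  234. ] jaw angle in rack deg 51.91 tilt [-1.    -0.    -0.001] w 0.0880 F [-0.2  0.2 -0.4] q [-1.2   0.41 -0.01  1.6   0.01  1.13 -0.08]
tool-axis shift now (x,y,z) mm [  84.5 -478.6 -359.4]
```

>>> apply_moves(
  motion=[
    {"grip":0.06,"dy":-0.034,"dz":-0.026},
    {"grip":0.06,"dy":-0.034,"dz":-0.026},
    {"grip":0.06,"dy":-0.034,"dz":-0.026},
    {"grip":0.06,"dy":-0.034,"dz":-0.026},
    {"grip":0.06,"dy":-0.034,"dz":-0.026},
    {"grip":0.06,"dy":-0.034,"dz":-0.026},
    {"grip":0.06,"dy":-0.034,"dz":-0.026},
    {"grip":0.06,"dy":-0.034,"dz":-0.026},
    {"grip":0.06,"dy":-0.034,"dz":-0.026},
    {"grip":0.06,"dy":-0.034,"dz":-0.026},
    {"grip":0.06,"dy":-0.034,"dz":-0.026},
    {"grip":0.06,"dy":-0.034,"dz":-0.026},
  ],
)

```text
invalid input
```

>>> apply_moves(
  motion=[
    {"yaw":-0.14},
    {"yaw":-0.14},
    {"yaw":-0.14},
    {"yaw":-0.14},
    {"yaw":-0.1},
    {},
  ],
)

```text
invalid input
```

```bash
python3 -c "
from plan import *
show((2,8),None,.16)"
```

```text
t 0.15 tcp [0.266  0.5652 0.244 ] rack mm [-152.9  586.2  234. ] jaw angle in rack deg 51.91 tilt [-1.    -0.    -0.001] w 0.0880 F [-0.2  0.2 -0.4] q [-1.2   0.41 -0.01  1.6   0.01  1.13 -0.08]
tool-axis shift now (x,y,z) mm [  84.5 -478.6 -359.4]
```

>>> apply_moves(
  motion=[
    {"grip":0.06,"dx":0,"dy":-0.034,"dz":-0.026,"yaw":0},
  ],
)

```text
t: 0.25
eef_pos: [0.2818, 0.5311, 0.2437]
tool_rot: [-0.38, 0.596, 0.382, 0.595]
wrist_force: [0.9, 0.4, 0.1]
gripper_width: 0.083
```

All the keys are required in every row. Continuing.

>>> apply_moves(
  motion=[
    {"grip":0.06,"dx":0,"dy":-0.034,"dz":-0.026,"yaw":0},
    {"grip":0.06,"dx":0,"dy":-0.034,"dz":-0.026,"yaw":0},
    {"grip":0.06,"dx":0,"dy":-0.034,"dz":-0.026,"yaw":0},
    {"grip":0.06,"dx":0,"dy":-0.034,"dz":-0.026,"yaw":0},
    {"grip":0.06,"dx":0,"dy":-0.034,"dz":-0.026,"yaw":0},
    {"grip":0.06,"dx":0,"dy":-0.034,"dz":-0.026,"yaw":0},
    {"grip":0.06,"dx":0,"dy":-0.034,"dz":-0.026,"yaw":0},
    {"grip":0.06,"dx":0,"dy":-0.034,"dz":-0.026,"yaw":0},
    {"grip":0.06,"dx":0,"dy":-0.034,"dz":-0.026,"yaw":0},
    {"grip":0.06,"dx":0,"dy":-0.034,"dz":-0.026,"yaw":0},
    {"grip":0.06,"dx":0,"dy":-0.034,"dz":-0.026,"yaw":0},
  ],
)

```text
t: 1.35
eef_pos: [0.5029, 0.1078, 0.2446]
tool_rot: [-0.379, 0.597, 0.379, 0.597]
wrist_force: [1.0, 1.0, -0.5]
gripper_width: 0.06
```

>>> apply_moves(
  motion=[
    {"grip":0.06,"dx":0,"dy":0,"dz":0,"yaw":-0.14},
    {"grip":0.06,"dx":0,"dy":0,"dz":0,"yaw":-0.14},
    {"grip":0.06,"dx":0,"dy":0,"dz":0,"yaw":-0.14},
    {"grip":0.06,"dx":0,"dy":0,"dz":0,"yaw":-0.14},
    {"grip":0.06,"dx":0,"dy":0,"dz":0,"yaw":-0.1},
    {"grip":0.06,"dx":0,"dy":0,"dz":0,"yaw":0},
  ],
)

```text
t: 1.95
eef_pos: [0.5023, 0.1094, 0.2445]
tool_rot: [-0.552, 0.442, 0.552, 0.442]
wrist_force: [0.5, -0.7, -1.0]
gripper_width: 0.0602
```

```bash
python3 -c "
from plan import *
show((2,8),None,.16)
cv2.imwrite('pics/w1.png',imaging.grab_frame('wrist')[:,:,::-1])"
```

```text
t 1.95 tcp [0.5023 0.1094 0.2445] rack mm [-24.2  89.1 234.5] jaw angle in rack deg 89.80 tilt [-1.  0.  0.] w 0.0602 F [ 0.5 -0.7 -1. ] q [-0.44  0.22  0.15  1.87 -0.04  1.05  1.52]
tool-axis shift now (x,y,z) mm [ 84.5 -26.5 -81. ]
```

View pics/w1.png

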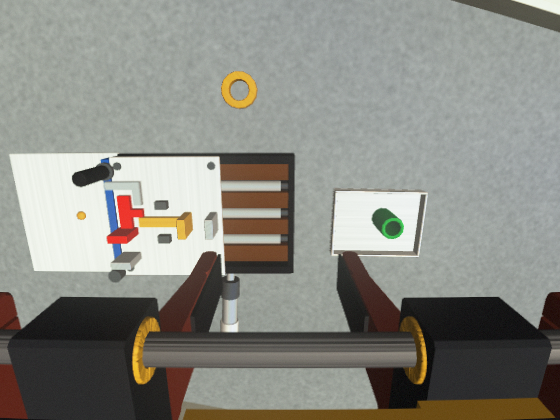

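The wrist picture shows the whole rack: deck corners (219,156) and (224,274), apron corners (11,154) and (34,271), brass tab (184,225) and post (210,225). I'll check the pose with it.

```bash
python3 - <<'E'
from plan import *
from scipy.optimize import least_squares
c=imaging.calibration('wrist')
L=[((-64,30,36),(220,156)),((64,30,36),(225,274)),((-65,-207,4),(11,154)),((75,-207,4),(34,271)),((5,-136,9),(81,215))]
P=np.array([a for a,_ in L])/1000.;U=np.array([b for _,b in L],float)
f=lambda p:(proj(c,R.from_euler('z',p[2]).apply(P)+[p[0],p[1],.01])-U).ravel()
r=least_squares(f,RK);print(r.x,r.fun.reshape(-1,2).round(1).tolist())
for nm,q in dict(tab1=(2,-6,66),post1=(2,22,66),tab2=(12,-68,66),post2=(40,-68,66),han=(-50,-85,84)).items(): print(nm,proj(c,rw(q)).round(0))
crop(cv2.imread('pics/w1.png'),0,140,240,150,3.3,'pics/w1c.png')
E
```

```text
[0.54351213 0.02824192 0.21700626] [[-0.2, -0.1], [0.6, 0.6], [-0.7, -0.6], [1.0, -0.7], [-0.7, 0.8]]
tab1 [[180. 231.]]
post1 [[209. 231.]]
tab2 [[117. 242.]]
post2 [[121. 268.]]
han [[ 79. 182.]]
```

View pics/w1c.png

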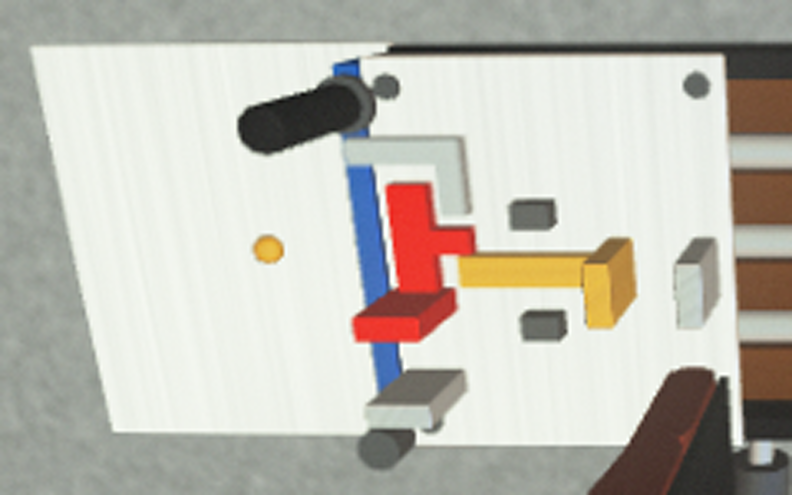

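```bash
sed -i 's/^RK=.*/RK=np.array([.5447,.0280,.2210])/' plan.py; python3 -c "
from plan import *
show((2,13),None,.12)"
```

```text
t 2.00 tcp [0.5023 0.1094 0.2445] rack mm [-23.5  88.7 234.5] jaw angle in rack deg 89.82 tilt [-1.  0.  0.] w 0.0595 F [-0.4 -0.5  1.7] q [-0.44  0.22  0.15  1.87 -0.04  1.05  1.52]
tool-axis shift now (x,y,z) mm [124.5 -25.8 -75.6]
```

>>> apply_moves(
  motion=[
    {"grip":0.06,"dx":0,"dy":-0.0129,"dz":-0.038,"yaw":0},
    {"grip":0.06,"dx":0,"dy":-0.0129,"dz":-0.038,"yaw":0},
    {"grip":0.06,"dx":0.04,"dy":0,"dz":0,"yaw":0},
    {"grip":0.06,"dx":0.04,"dy":0,"dz":0,"yaw":0},
    {"grip":0.06,"dx":0.04,"dy":0,"dz":0,"yaw":0},
    {"grip":0.06,"dx":0,"dy":0,"dz":0,"yaw":0},
    {"grip":0.06,"dx":0,"dy":0,"dz":0,"yaw":0},
  ],
)

```text
t: 2.7
eef_pos: [0.5442, 0.0409, 0.1249]
tool_rot: [-0.551, 0.443, 0.552, 0.442]
wrist_force: [0.3, 0.4, 0.6]
gripper_width: 0.0601
```

```bash
python3 -c "
from plan import *
show((2,13),None,.078)
cv2.imwrite('pics/w2.png',imaging.grab_frame('wrist')[:,:,::-1])
cv2.imwrite('pics/s2.png',imaging.grab_frame('side')[:,:,::-1])
crop(cv2.imread('pics/s2.png'),220,110,180,135,4.4,'pics/s2c.png')"
```

```text
t 2.70 tcp [0.5442 0.0409 0.1249] rack mm [  2.3  12.7 114.9] jaw angle in rack deg 89.85 tilt [-1.     0.001 -0.   ] w 0.0601 F [0.3 0.4 0.6] q [-0.31  0.42  0.18  1.92 -0.1   0.81  1.72]
tool-axis shift now (x,y,z) mm [46.9  0.2  0.3]
```

View pics/w2.png

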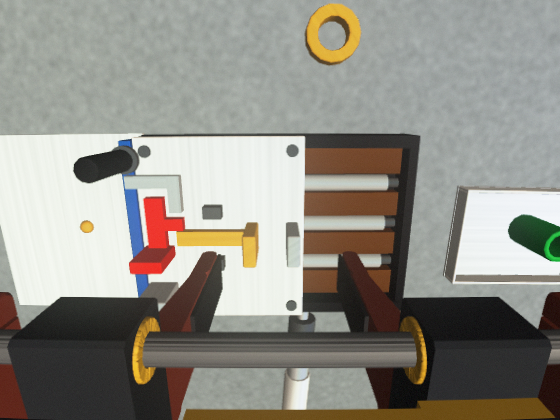

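View pics/s2c.png

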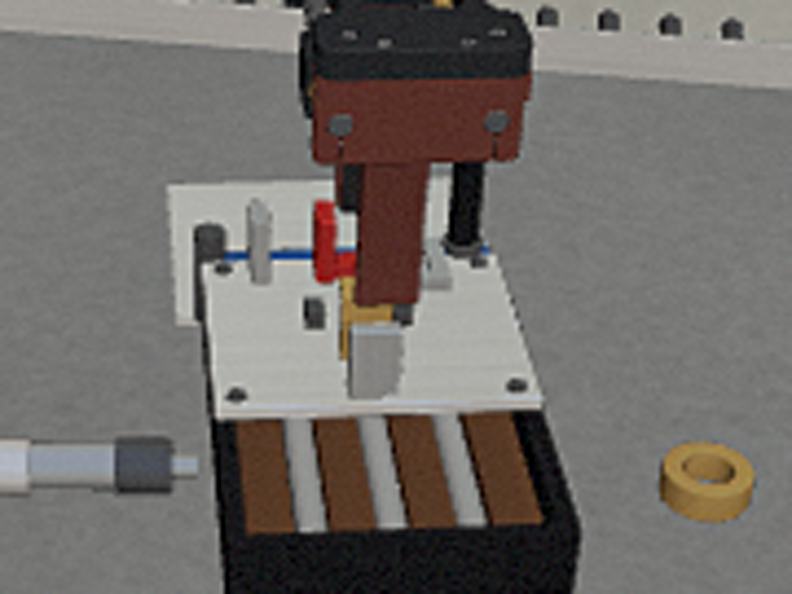

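The fingers are above the brass tab and post and aligned with them: the finger at (390,230) in the side crop sits above the post at (375,360). Descending.

>>> apply_moves(
  motion=[
    {"grip":0.06,"dx":0.022,"dy":0,"dz":0,"yaw":0},
    {"grip":0.06,"dx":0.022,"dy":0,"dz":0,"yaw":0},
    {"grip":0.06,"dx":0,"dy":0,"dz":0,"yaw":0},
    {"grip":0.06,"dx":0,"dy":0,"dz":0,"yaw":0},
  ],
)

```text
t: 3.2
eef_pos: [0.5451, 0.0411, 0.0823]
tool_rot: [0.552, -0.442, -0.551, -0.443]
wrist_force: [0.6, -0.5, -0.4]
gripper_width: 0.06
```

>>> apply_moves(
  motion=[
    {"grip":0.034,"dx":0,"dy":0,"dz":0,"yaw":0},
    {"grip":0.03,"dx":0,"dy":0,"dz":0,"yaw":0},
    {"grip":0.026,"dx":0,"dy":0,"dz":0,"yaw":0},
    {"grip":0.022,"dx":0,"dy":0,"dz":0,"yaw":0},
    {"grip":0.015,"dx":0,"dy":0,"dz":0,"yaw":0},
    {"grip":0.015,"dx":0,"dy":0,"dz":0,"yaw":0},
    {"grip":0.015,"dx":0,"dy":0,"dz":0,"yaw":0},
  ],
)

```text
t: 3.9
eef_pos: [0.5447, 0.0425, 0.0815]
tool_rot: [-0.552, 0.441, 0.552, 0.443]
wrist_force: [-1.1, 4.1, 6.8]
gripper_width: 0.0214
```

```bash
python3 -c "
from plan import *
show((2,15),None,.078)
cv2.imwrite('pics/w3.png',imaging.grab_frame('wrist')[:,:,::-1])
cv2.imwrite('pics/s3.png',imaging.grab_frame('side')[:,:,::-1])
crop(cv2.imread('pics/s3.png'),220,110,180,135,4.4,'pics/s3c.png')"
```

```text
t 3.90 tcp [0.5447 0.0425 0.0815] rack mm [ 3.2 14.1 71.5] jaw angle in rack deg 90.01 tilt [-1.    -0.002  0.001] w 0.0214 F [-1.1  4.1  6.8] q [-0.29  0.48  0.17  1.95 -0.12  0.72  1.73]
tool-axis shift now (x,y,z) mm [3.5 1.2 0.9]
```

View pics/w3.png

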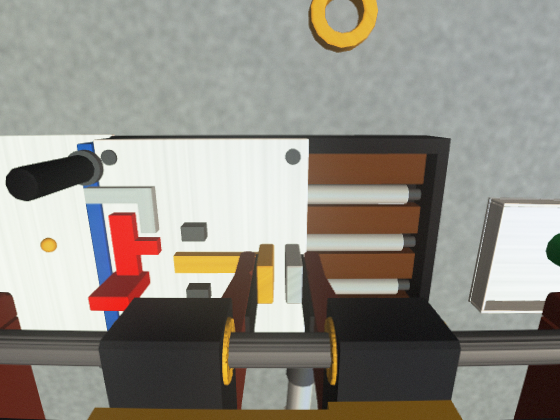

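View pics/s3c.png

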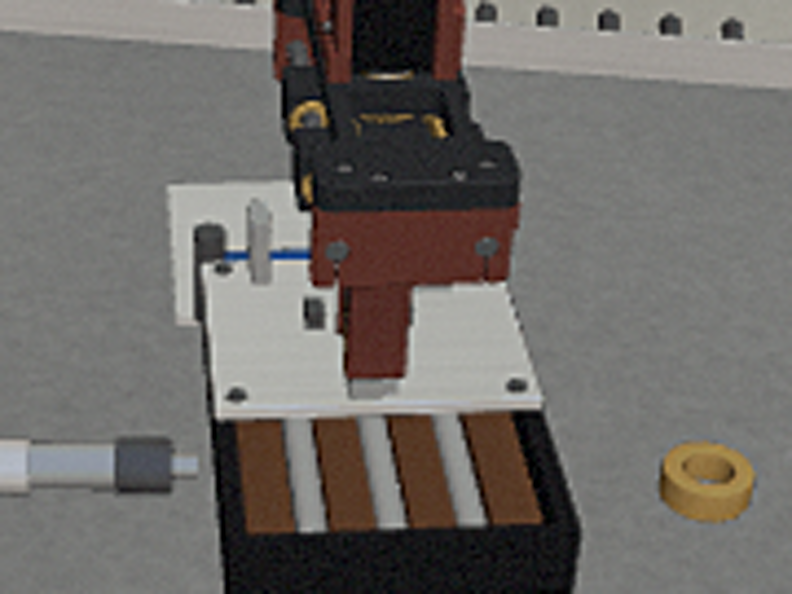

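The brass catch is fully in: the width is 21.4 mm, with tab (266,273) and post (293,273) pinched between the fingers. Next I'll release, lift and turn to jaw along rack x.

>>> apply_moves(
  motion=[
    {"grip":0.056,"dx":0,"dy":0,"dz":0,"yaw":0},
    {"grip":0.056,"dx":0,"dy":0,"dz":0,"yaw":0},
    {"grip":0.056,"dx":0,"dy":0,"dz":0,"yaw":0},
    {"grip":0.056,"dx":-0.025,"dy":0,"dz":0,"yaw":0},
    {"grip":0.056,"dx":-0.025,"dy":0,"dz":0,"yaw":0},
    {"grip":0.056,"dx":0,"dy":0,"dz":0,"yaw":0},
  ],
)

```text
t: 4.6
eef_pos: [0.546, 0.041, 0.1334]
tool_rot: [0.553, -0.441, -0.551, -0.443]
wrist_force: [0.7, -0.2, -0.3]
gripper_width: 0.0554
```

>>> apply_moves(
  motion=[
    {"grip":0.056,"dx":0,"dy":0,"dz":0,"yaw":0.1428},
    {"grip":0.056,"dx":0,"dy":0,"dz":0,"yaw":0.1428},
    {"grip":0.056,"dx":0,"dy":0,"dz":0,"yaw":0.1428},
    {"grip":0.056,"dx":0,"dy":0,"dz":0,"yaw":0.1428},
    {"grip":0.056,"dx":0,"dy":0,"dz":0,"yaw":0.1428},
    {"grip":0.056,"dx":0,"dy":0,"dz":0,"yaw":0.1428},
    {"grip":0.056,"dx":0,"dy":0,"dz":0,"yaw":0.1428},
    {"grip":0.056,"dx":0,"dy":0,"dz":0,"yaw":0.1428},
    {"grip":0.056,"dx":0,"dy":0,"dz":0,"yaw":0.1428},
    {"grip":0.056,"dx":0,"dy":0,"dz":0,"yaw":0.1428},
    {"grip":0.056,"dx":0,"dy":0,"dz":0,"yaw":0.1428},
    {"grip":0.056,"dx":0,"dy":0,"dz":0,"yaw":0},
  ],
)

```text
t: 5.8
eef_pos: [0.5438, 0.041, 0.1299]
tool_rot: [-0.077, 0.703, 0.077, 0.703]
wrist_force: [0.0, 0.0, -0.0]
gripper_width: 0.0562
```

```bash
python3 -c "
from plan import *
show((30,-65),None,.125)
cv2.imwrite('pics/w4.png',imaging.grab_frame('wrist')[:,:,::-1])"
```

```text
t 5.80 tcp [0.5438 0.041  0.1299] rack mm [  2.   12.9 119.9] jaw angle in rack deg -0.15 tilt [-1.    -0.001 -0.001] w 0.0562 F [ 0.  0. -0.] q [-0.6   0.45  0.57  1.94 -0.32  0.84  0.36]
tool-axis shift now (x,y,z) mm [  4.9 -77.8  28.2]
```

View pics/w4.png

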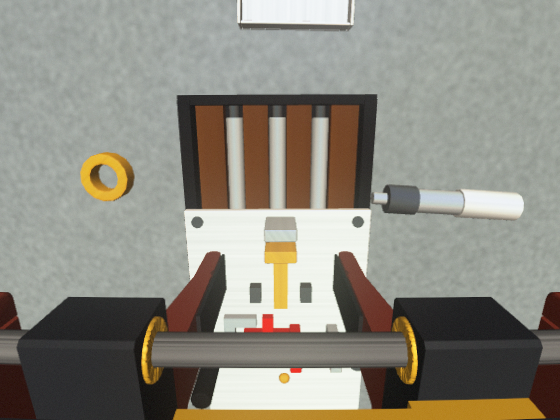

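The brass tab (281,252) is now up against its post (281,230). Moving over the red catch.

>>> apply_moves(
  motion=[
    {"grip":0.056,"dx":0,"dy":-0.039,"dz":0.014,"yaw":0},
    {"grip":0.056,"dx":0,"dy":-0.039,"dz":0.014,"yaw":0},
    {"grip":0.056,"dx":0,"dy":0,"dz":0,"yaw":0},
    {"grip":0.056,"dx":0,"dy":0,"dz":0,"yaw":0},
  ],
)

```text
t: 6.25
eef_pos: [0.5884, -0.0302, 0.1301]
tool_rot: [-0.078, 0.703, 0.078, 0.702]
wrist_force: [-0.5, 0.0, 0.1]
gripper_width: 0.0558
```

```bash
python3 -c "
from plan import *
show((30,-65),None,.082)
cv2.imwrite('pics/w5.png',imaging.grab_frame('wrist')[:,:,::-1])
cv2.imwrite('pics/s5.png',imaging.grab_frame('side')[:,:,::-1])
crop(cv2.imread('pics/s5.png'),220,110,180,135,4.4,'pics/s5c.png')"
```

```text
t 6.25 tcp [ 0.5884 -0.0302  0.1301] rack mm [ 29.8 -66.4 120.1] jaw angle in rack deg -0.00 tilt [-1.    -0.    -0.001] w 0.0558 F [-0.5  0.   0.1] q [-0.44  0.52  0.56  1.83 -0.35  0.89  0.5 ]
tool-axis shift now (x,y,z) mm [48.1  1.4  0.2]
```

View pics/w5.png

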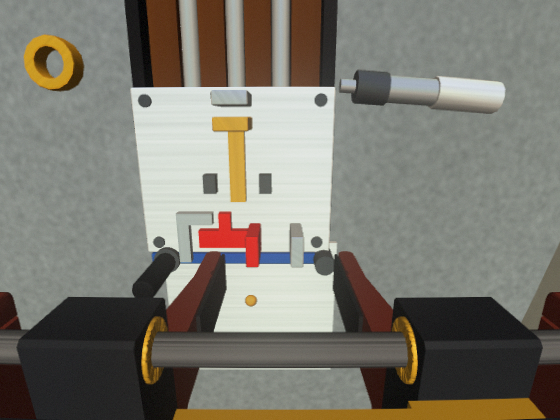

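View pics/s5c.png

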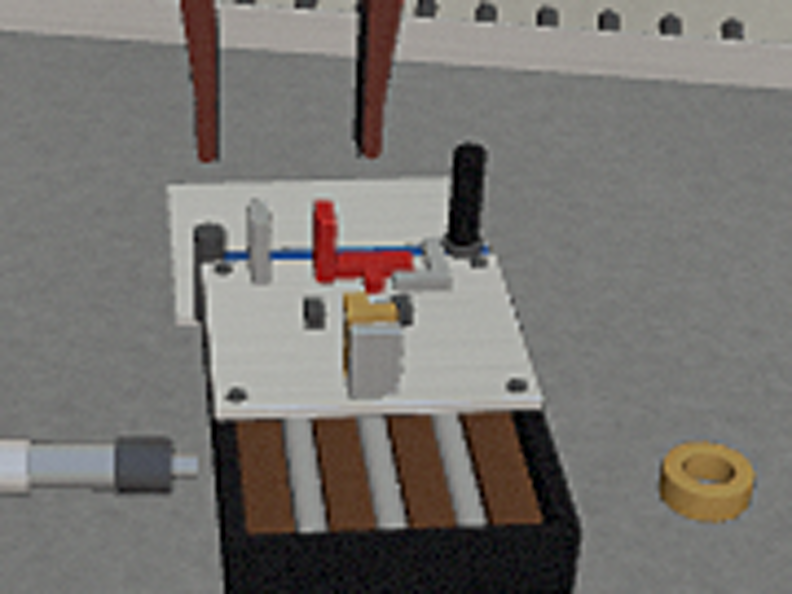

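The red tab (253,240) and its post (297,240) lie between the fingers in x, and the hinge knuckle (323,262) is just outside. Descending, then squeezing.

>>> apply_moves(
  motion=[
    {"grip":0.056,"dx":0.016,"dy":0.002,"dz":0,"yaw":0},
    {"grip":0.056,"dx":0.016,"dy":0,"dz":0,"yaw":0},
    {"grip":0.056,"dx":0.014,"dy":0,"dz":0,"yaw":0},
    {"grip":0.056,"dx":0,"dy":0,"dz":0,"yaw":0},
  ],
)

```text
t: 6.75
eef_pos: [0.5865, -0.0263, 0.0823]
tool_rot: [-0.078, 0.704, 0.078, 0.701]
wrist_force: [-0.9, -0.5, 0.6]
gripper_width: 0.0561
```

```bash
python3 -c "
from plan import *
show((32,-65),None,.082)
cv2.imwrite('pics/w6.png',imaging.grab_frame('wrist')[:,:,::-1])"
```

```text
t 6.75 tcp [ 0.5865 -0.0263  0.0823] rack mm [ 28.9 -62.2  72.3] jaw angle in rack deg 0.03 tilt [-1.     0.001 -0.004] w 0.0561 F [-0.9 -0.5  0.6] q [-0.42  0.58  0.52  1.86 -0.39  0.8   0.53]
tool-axis shift now (x,y,z) mm [ 0.3 -2.8  3.1]
```

View pics/w6.png

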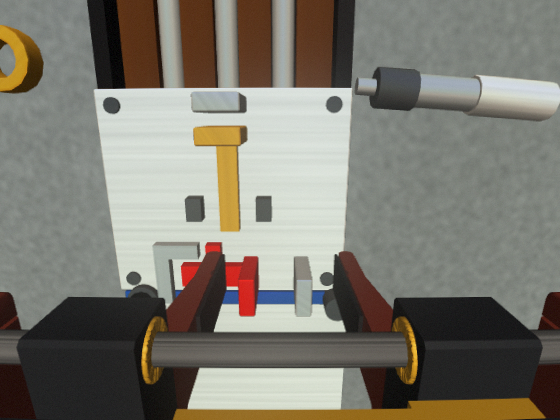

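Both the tab (248,285) and the post (303,285) are between the fingers. Squeezing with a 3 mm shift toward the post.

>>> apply_moves(
  motion=[
    {"grip":0.04,"dx":0,"dy":-0.002,"dz":0.003,"yaw":0},
    {"grip":0.036,"dx":0,"dy":0,"dz":0,"yaw":0},
    {"grip":0.03,"dx":0,"dy":0,"dz":0,"yaw":0},
    {"grip":0.025,"dx":0,"dy":0,"dz":0,"yaw":0},
    {"grip":0.015,"dx":0,"dy":0,"dz":0,"yaw":0},
    {"grip":0.015,"dx":0,"dy":0,"dz":0,"yaw":0},
    {"grip":0.015,"dx":0,"dy":0,"dz":0,"yaw":0},
    {"grip":0.015,"dx":0,"dy":0,"dz":0,"yaw":0},
  ],
)

```text
t: 7.6
eef_pos: [0.5921, -0.0286, 0.085]
tool_rot: [-0.078, 0.702, 0.078, 0.703]
wrist_force: [1.3, -1.2, -1.7]
gripper_width: 0.0215
```

```bash
python3 -c "
from plan import *
show((32,-65),None,.082)
cv2.imwrite('pics/w7.png',imaging.grab_frame('wrist')[:,:,::-1])"
```

```text
t 7.60 tcp [ 0.5921 -0.0286  0.085 ] rack mm [ 33.9 -65.6  75. ] jaw angle in rack deg -0.05 tilt [-1.    -0.     0.001] w 0.0215 F [ 1.3 -1.2 -1.7] q [-0.41  0.58  0.53  1.85 -0.39  0.81  0.54]
tool-axis shift now (x,y,z) mm [ 3.   0.6 -1.9]
```

View pics/w7.png

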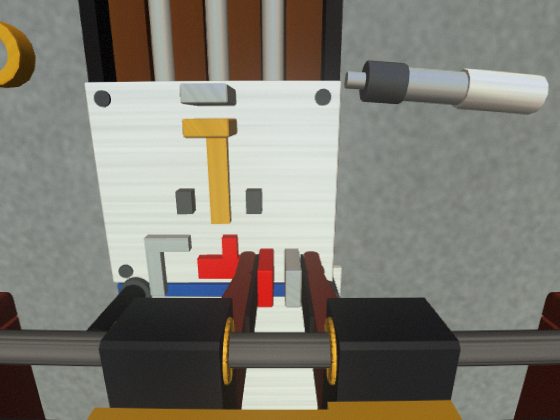

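The red catch is fully in (21.5 mm over both). Release, lift, and turn another 90°.

>>> apply_moves(
  motion=[
    {"grip":0.05,"dx":0,"dy":0,"dz":0,"yaw":0},
    {"grip":0.05,"dx":0,"dy":0,"dz":0,"yaw":0},
    {"grip":0.05,"dx":0,"dy":0,"dz":0,"yaw":0},
    {"grip":0.05,"dx":-0.025,"dy":0,"dz":0,"yaw":0},
    {"grip":0.05,"dx":-0.025,"dy":0,"dz":0,"yaw":0},
    {"grip":0.05,"dx":0,"dy":0,"dz":0,"yaw":0},
  ],
)

```text
t: 8.25
eef_pos: [0.5933, -0.0286, 0.1376]
tool_rot: [-0.078, 0.701, 0.078, 0.705]
wrist_force: [0.7, -0.1, 0.2]
gripper_width: 0.05
```

>>> apply_moves(
  motion=[
    {"grip":0.05,"dx":0,"dy":0,"dz":0,"yaw":0.1428},
    {"grip":0.05,"dx":0,"dy":0,"dz":0,"yaw":0.1428},
    {"grip":0.05,"dx":0,"dy":0,"dz":0,"yaw":0.1428},
    {"grip":0.05,"dx":0,"dy":0,"dz":0,"yaw":0.1428},
    {"grip":0.05,"dx":0,"dy":0,"dz":0,"yaw":0.1428},
    {"grip":0.05,"dx":0,"dy":0,"dz":0,"yaw":0.1428},
    {"grip":0.05,"dx":0,"dy":0,"dz":0,"yaw":0.1428},
    {"grip":0.05,"dx":0,"dy":0,"dz":0,"yaw":0.1428},
    {"grip":0.05,"dx":0,"dy":0,"dz":0,"yaw":0.1428},
    {"grip":0.05,"dx":0,"dy":0,"dz":0,"yaw":0.1428},
    {"grip":0.05,"dx":0,"dy":0,"dz":0,"yaw":0.1428},
    {"grip":0.05,"dx":0,"dy":0,"dz":0,"yaw":0},
  ],
)

```text
t: 9.45
eef_pos: [0.5911, -0.0281, 0.1338]
tool_rot: [0.442, 0.552, -0.443, 0.551]
wrist_force: [-0.4, 0.5, -0.1]
gripper_width: 0.05
```

```bash
python3 -c "
from plan import *
show((-49,-86),None,.13)
cv2.imwrite('pics/w8.png',imaging.grab_frame('wrist')[:,:,::-1])"
```

```text
t 9.45 tcp [ 0.5911 -0.0281  0.1338] rack mm [ 33.  -64.9 123.8] jaw angle in rack deg -90.14 tilt [-1.    -0.001  0.   ] w 0.0500 F [-0.4  0.5 -0.1] q [-0.7   0.66  0.97  1.84 -0.64  1.   -0.8 ]
tool-axis shift now (x,y,z) mm [  3.9 -82.   21.3]
```

View pics/w8.png

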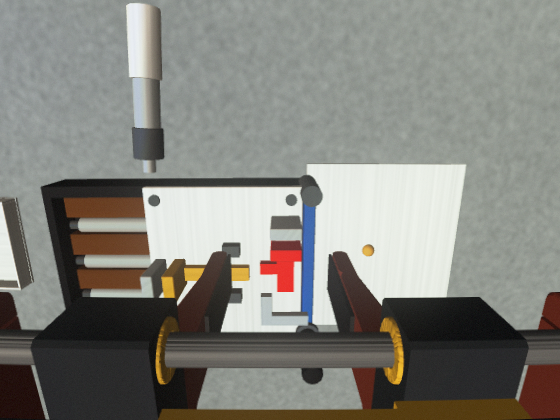

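>>> apply_moves(
  motion=[
    {"grip":0.05,"dx":0,"dy":-0.041,"dz":0.0105,"yaw":0},
    {"grip":0.05,"dx":0,"dy":-0.041,"dz":0.0105,"yaw":0},
    {"grip":0.05,"dx":0,"dy":0,"dz":0,"yaw":0},
    {"grip":0.05,"dx":0,"dy":0,"dz":0,"yaw":0},
  ],
)

```text
t: 9.9
eef_pos: [0.5159, -0.0667, 0.1348]
tool_rot: [0.442, 0.552, -0.441, 0.552]
wrist_force: [0.1, -0.0, 1.2]
gripper_width: 0.05
```

```bash
python3 -c "
from plan import *
show((-49,-86),None,.082)
cv2.imwrite('pics/w9.png',imaging.grab_frame('wrist')[:,:,::-1])
cv2.imwrite('pics/s9.png',imaging.grab_frame('side')[:,:,::-1])
crop(cv2.imread('pics/s9.png'),220,110,180,135,4.4,'pics/s9c.png')"
```

```text
t 9.90 tcp [ 0.5159 -0.0667  0.1348] rack mm [-48.9 -86.1 124.8] jaw angle in rack deg -89.92 tilt [-1.     0.001 -0.001] w 0.0500 F [ 0.1 -0.   1.2] q [-0.71  0.55  1.02  2.01 -0.6   0.92 -0.72]
tool-axis shift now (x,y,z) mm [52.8 -0.2 -0.1]
```

View pics/w9.png

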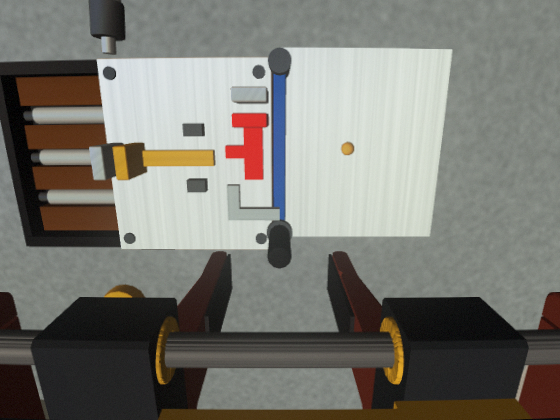

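View pics/s9c.png

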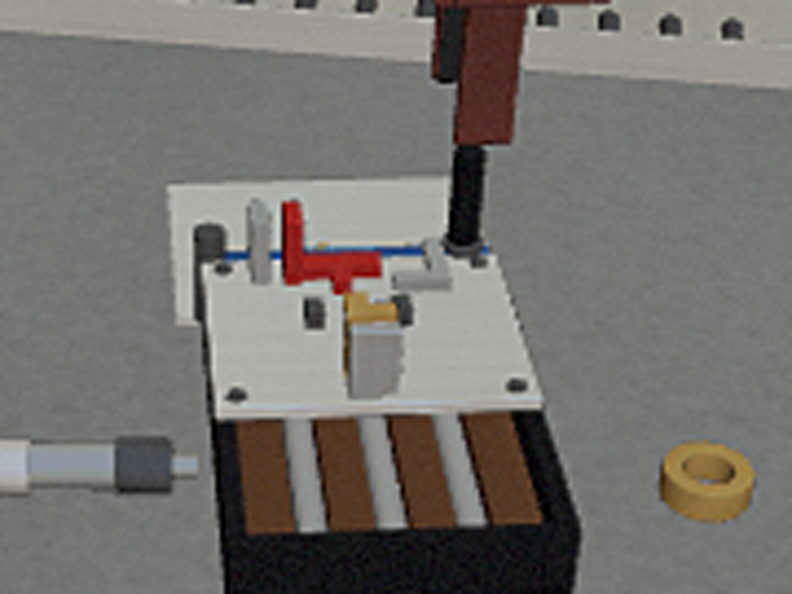

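The handle (280,243) sits midway between the fingers. Descend and grip.

>>> apply_moves(
  motion=[
    {"grip":0.05,"dx":0.018,"dy":0,"dz":0,"yaw":0},
    {"grip":0.05,"dx":0.018,"dy":0,"dz":0,"yaw":0},
    {"grip":0.05,"dx":0.014,"dy":0,"dz":0,"yaw":0},
    {"grip":0.03,"dx":0,"dy":0,"dz":0,"yaw":0},
    {"grip":0.02,"dx":0,"dy":0,"dz":0,"yaw":0},
    {"grip":0.006,"dx":0,"dy":0,"dz":0,"yaw":0},
    {"grip":0.006,"dx":0,"dy":0,"dz":0,"yaw":0},
    {"grip":0.006,"dx":0,"dy":0,"dz":0,"yaw":0},
  ],
)

```text
t: 10.8
eef_pos: [0.5164, -0.0667, 0.0851]
tool_rot: [0.442, 0.552, -0.442, 0.552]
wrist_force: [0.3, -0.1, 0.4]
gripper_width: 0.0135
```

```bash
python3 -c "
from plan import *
show((-49,-86),None,.082)
cv2.imwrite('pics/w10.png',imaging.grab_frame('wrist')[:,:,::-1])"
```

```text
t 10.80 tcp [ 0.5164 -0.0667  0.0851] rack mm [-48.4 -86.2  75.1] jaw angle in rack deg -90.03 tilt [-1.     0.001 -0.   ] w 0.0135 F [ 0.3 -0.1  0.4] q [-0.65  0.62  0.94  2.04 -0.69  0.83 -0.66]
tool-axis shift now (x,y,z) mm [ 3.1 -0.6 -0.2]
```

View pics/w10.png

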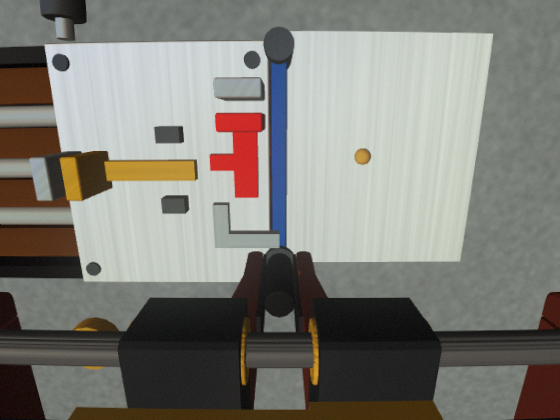

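The handle is gripped (13.5 mm wide, black handle at (279,275)). I'll start the arc: r = 110 mm, 0.08 rad per row → 8.8 mm tangential, 0.35 mm inward.

>>> apply_moves(
  motion=[
    {"grip":0.006,"dx":0,"dy":0.00035,"dz":0.0088,"yaw":-0.08},
    {"grip":0.006,"dx":0,"dy":0.00035,"dz":0.0088,"yaw":-0.08},
    {"grip":0.006,"dx":0,"dy":0.00035,"dz":0.0088,"yaw":-0.08},
    {"grip":0.006,"dx":0,"dy":0.00035,"dz":0.0088,"yaw":-0.08},
    {"grip":0.006,"dx":0,"dy":0,"dz":0,"yaw":0},
  ],
)

```text
t: 11.35
eef_pos: [0.5298, -0.0996, 0.0851]
tool_rot: [0.349, 0.615, -0.348, 0.616]
wrist_force: [0.1, 1.9, 4.0]
gripper_width: 0.0135
```

```bash
cat >> plan.py <<'E'
def gate():
    s=show(); q=R.from_euler('z',-RK[2]).apply(s['eef_pos']-[RK[0],RK[1],.01])*1000
    v=q[:2]-[60.9,-85.9]; print('gate angle est %.3f r %.1f'%(np.pi-np.arctan2(-v[1],v[0]) if 0 else (np.arctan2(v[1],v[0])+np.pi)%(2*np.pi),np.hypot(*v)))
E
python3 -c "
from plan import *
gate()
cv2.imwrite('pics/w11.png',imaging.grab_frame('wrist')[:,:,::-1])"
```

```text
t 11.35 tcp [ 0.5298 -0.0996  0.0851] rack mm [ -42.6 -121.3   75.1] jaw angle in rack deg -71.68 tilt [-1.     0.001  0.   ] w 0.0135 F [0.1 1.9 4. ] q [-0.52  0.6   0.84  2.   -0.62  0.82 -0.35]
gate angle est 0.329 r 109.3
```

View pics/w11.png

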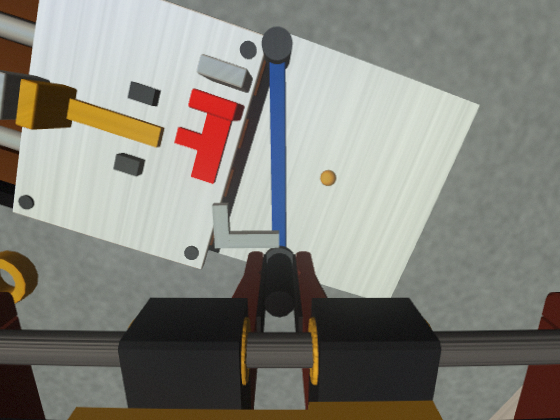

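The gate (blue bar (279,140)) has opened about 0.33 rad and tracks the arc. Continuing over the ball.

>>> apply_moves(
  motion=[
    {"grip":0.006,"dx":0,"dy":0.00035,"dz":0.0088,"yaw":-0.08},
    {"grip":0.006,"dx":0,"dy":0.00035,"dz":0.0088,"yaw":-0.08},
    {"grip":0.006,"dx":0,"dy":0.00035,"dz":0.0088,"yaw":-0.08},
    {"grip":0.006,"dx":0,"dy":0.00035,"dz":0.0088,"yaw":-0.08},
    {"grip":0.006,"dx":0,"dy":0.00035,"dz":0.0088,"yaw":-0.08},
    {"grip":0.006,"dx":0,"dy":0.00035,"dz":0.0088,"yaw":-0.08},
    {"grip":0.006,"dx":0,"dy":0.00035,"dz":0.0088,"yaw":-0.08},
    {"grip":0.006,"dx":0,"dy":0.00035,"dz":0.0088,"yaw":-0.08},
    {"grip":0.006,"dx":0,"dy":0,"dz":0,"yaw":0},
  ],
)

```text
t: 12.3
eef_pos: [0.5822, -0.1439, 0.085]
tool_rot: [0.138, 0.694, -0.137, 0.694]
wrist_force: [-1.3, 3.5, 7.8]
gripper_width: 0.0134
```

```bash
python3 -c "
from plan import *
gate()"
```

```text
t 12.30 tcp [ 0.5822 -0.1439  0.085 ] rack mm [  -1.1 -176.    75. ] jaw angle in rack deg -35.04 tilt [-1.     0.001  0.   ] w 0.0134 F [-1.3  3.5  7.8] q [-0.3   0.63  0.65  1.84 -0.49  0.84  0.21]
gate angle est 0.968 r 109.3
```

>>> apply_moves(
  motion=[
    {"grip":0.006,"dx":0,"dy":0.00035,"dz":0.0088,"yaw":-0.08},
    {"grip":0.006,"dx":0,"dy":0.00035,"dz":0.0088,"yaw":-0.08},
    {"grip":0.006,"dx":0,"dy":0.00035,"dz":0.0088,"yaw":-0.08},
    {"grip":0.006,"dx":0,"dy":0.00035,"dz":0.0088,"yaw":-0.08},
    {"grip":0.006,"dx":0,"dy":0.00035,"dz":0.0088,"yaw":-0.08},
    {"grip":0.006,"dx":0,"dy":0.00035,"dz":0.0088,"yaw":-0.08},
    {"grip":0.006,"dx":0,"dy":0.00035,"dz":0.0088,"yaw":-0.08},
    {"grip":0.006,"dx":0,"dy":0.00035,"dz":0.0088,"yaw":-0.08},
    {"grip":0.006,"dx":0,"dy":0,"dz":0,"yaw":0},
    {"grip":0.006,"dx":0,"dy":0,"dz":0,"yaw":0},
    {"grip":0.006,"dx":0,"dy":0,"dz":0,"yaw":0},
    {"grip":0.006,"dx":0,"dy":0,"dz":0,"yaw":0},
  ],
)

```text
t: 13.5
eef_pos: [0.6499, -0.1483, 0.085]
tool_rot: [-0.086, 0.702, 0.087, 0.701]
wrist_force: [-2.6, 3.8, 7.5]
gripper_width: 0.0134
```

```bash
python3 -c "
from plan import *
gate()
cv2.imwrite('pics/w12.png',imaging.grab_frame('wrist')[:,:,::-1])
cv2.imwrite('pics/sc12.png',imaging.grab_frame('scene')[:,:,::-1])"
```

```text
t 13.50 tcp [ 0.6499 -0.1483  0.085 ] rack mm [  64.  -195.1   75. ] jaw angle in rack deg 1.43 tilt [-1.     0.001 -0.001] w 0.0134 F [-2.6  3.8  7.5] q [-0.16  0.68  0.47  1.65 -0.37  0.9   0.7 ]
gate angle est 1.599 r 109.2
```

View pics/w12.png

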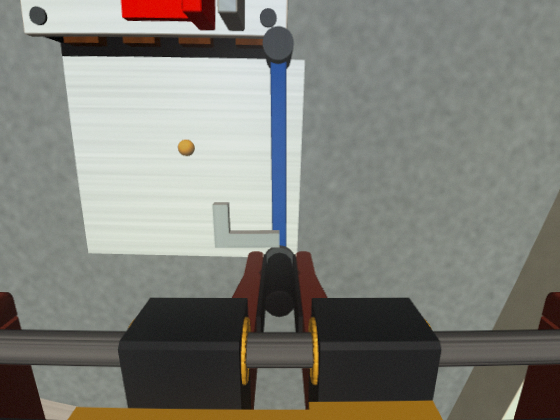

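View pics/sc12.png

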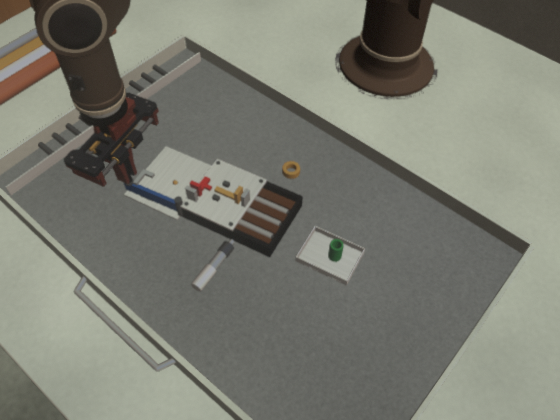

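The gate (blue bar at (155,193) in the scene view) is a quarter turn open, about 1.60 rad, and gripped and still. The micrometer, collar, tray and spacer are where they started. Handing in.

```bash
python3 -c "
from plan import *
s=ctrl.read_state();print(s['t'],abs(s['qvel']).max(),s['gripper_width'])
print(ctrl.finish_job())"
```

```text
13.6 0.0012312402522443899 0.013340591779245008
the job is handed in; nothing more can be done
None
```

The gate is open to about 1.60 rad, a full quarter turn past its ball detent. The gripper was still holding the handle when I handed the job in at t = 13.6 s; no verdict is reported.

- **Brass catch:** squeezed against its post until the fingers measured 21.4 mm over both, against 22 mm nominal when fully in.
- **Red catch:** squeezed the same way afterwards, reading 21.5 mm.
- **Gate:** taken by its round black handle and swung along a 110 mm arc. At the end the handle was gripped at 13.4 mm, the arm was still, and the wrist force was under 10 N.
- **Other parts:** by eye in the last scene picture, the rods, micrometer head, collar, tray and spacer tube look unmoved. I did not measure them.

Checks that failed or disagreed:
- **Rack position:** the wrist camera and the fixed cameras differed by about 2 mm and 0.5°, so I used their average. The grasps then agreed with it to about 1 mm.
- **Post force:** the forces on the posts cannot be measured directly, so I inferred them from the finger widths.
- **Refused calls:** my first two move calls were refused for missing keys, and nothing moved.

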